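# Swing the heavy oven door square open

## Task

The oven's heavy firebrick door stands ajar: push it on until it stands square open, at a right angle to the oven's front, and leave it standing there by itself, at rest, for at least 6 s. It is too thick to grip and coasts on its bearings, so catch and slow it from its other side: never fling it, knock it hard, let it run to its stop or fall shut, or lean on its bare brick top. Leave the other things on the bench alone.

Things in the scene. Friction and masses are not known exactly. Their poses are not given: they have to be found in the camera images.
- oven: Bench-top heat-treating oven, fixed: a grey steel box 300 mm deep (x), 360 wide (y), 215 high, a brick-lined mouth in its front, a dark control box (60 mm wide, 190 high) on its right flank. Origin: on the bench below the middle of its front face. Its front looks to its own -x, its +y is the door's hinge side; place and yaw vary.
- oven_door (a joint): Opening angle of the oven's door, rad: 0 shut flat on the front, 1.571 square open; grows as the free edge swings out and round to the hinge side. Stops at 0 and 2.25; starts ajar at 0.35 to 0.6. Dense brick: nominal mass 17 kg, inertia 0.8 kg m2 about the pin (each differs by up to a quarter). Good bearings: drag 0.03 N m s/rad plus 0.002 N m, so once pushed it coasts for many seconds.
- hinge_top (a point): Point on the axis of the door's upright hinge pin, at the height of the door's and the oven's top (215 mm above the bench); fixed to the oven at (0, +180, 215) mm in its frame, axes as the oven's. At angle a the door runs from the pin along (-sin a, -cos a, 0) in these axes.
- door_corner (a point): Top corner of the door's free edge on its inner (brick) face, 358 mm from the pin; moves with the door. The door is a plain handleless slab 356 mm wide, 104 mm thick, from 22 to 215 mm above the bench. The pin lies in the plane of the inner face; the outer steel face is 104 mm from that plane towards (-cos a, +sin a, 0) in the oven's axes.
- top_mid (a point): Middle of the door's top (179 mm along from the pin, 52 mm from either face), moves with the door. The top is bare pale firebrick, 12 mm high, set back 4 mm from the steel faces, and chips if leaned on.
- mug: White ceramic mug, radius 41 mm, 95 mm high, to the left of the work: leave it. Origin: centre of its underside.
- varnish_tin: Closed round tin, radius 45 mm, 110 mm high, to the right: leave it. Origin: centre of its underside.
- line_spool: White flanged spool of green line, standing on its flange, radius 50 mm, 60 mm high, to the right: leave it. Origin: centre of its underside.

How it is judged (in metres and radians):
On the way:
1. the door stands square open by itself, at rest and untouched, for 5 s (value of joint oven_door between 1.471 and 1.671 rad and velocity of joint oven_door between -0.025 and 0.025 rad/s and contact force between each of the arm, the fingers and oven_door below 0.1 N), for 5 s.
At the end, for the whole second after the job is handed in: The door stands at 1.571 +- 0.1 rad, turning slower than 0.025 rad/s, with nothing touching it, after 5 s of standing so untouched (value of joint oven_door between 1.471 and 1.671 rad and velocity of joint oven_door between -0.025 and 0.025 rad/s).
It fails at once if the door ran to its open stop or fell shut (value of joint oven_door above 2.1 rad or value of joint oven_door below 0.15 rad).
It fails at once if the door was flung (over 0.8 rad/s) (velocity of joint oven_door above 0.8 rad/s or velocity of joint oven_door below -0.8 rad/s).
It fails at once if the door was knocked with over 25 N (contact force between any of the fingers, the arm and oven_door above 25 N).
It fails at once if the robot leaned on the door's brick top (over 6 N) (contact force between any of the fingers, the arm and oven_door_c1 above 6 N).
It fails at once if a thing on the bench was disturbed (distance of any of mug, varnish_tin, line_spool from where it was at the start of the episode above 0.02 m).
It also fails if it takes over 48 s, if anything falls off the work surface, if the arm or the gripper's body presses on something with over 40 N, if the wrist force passes 120 N, or if a joint passes its speed limit or range.

## Robot

A 6-joint arm with a two-finger parallel gripper is mounted at the origin on the work surface. World frame = base frame: x ahead of the robot, y to its left, z up, the work surface at z = 0. Lengths are in m, angles in degrees, forces in N, time in s.
With the tool pointing down it reaches from about 0.4 to 0.825 m from the base axis. Payload 7 kg.
Tool frame: the origin (TCP) lies midway between the tips of the shut fingers; the grasp point (between the pads) lies ctrl.grasp_offset behind it (ctrl.grasp_offset is the distance from the TCP to the grasp point, in m); z points along the fingers, y is the line along which they close (so a half turn about z gives the same grasp; the last joint's range is limited). The gripper opens to 88 mm and grips with 3 to 60 N. Pads are 19 mm wide; open, the fingers measure 130 mm over their backs; the gripper's body (78 mm by 193 mm) begins 47 mm behind the grasp point.
Start: joints at [-50.013, 20.546, 0.682, 0, -70.136, -16.507], TCP at [0.269, -0.619, 0.227] pointing down, gripper open.
Joint ranges: [-176.03, 176.03], [-82.01, 121.73], [-58.28, 71.71], [-173.87, 95.51], [-174.79, -0.11], [-173.66, 173.66]. Speed limits (degrees/s): [136.94, 136.94, 172.46, 180, 180, 180].

## Interface

Orientations are given as [roll, pitch, yaw] about the fixed x, y, z axes, in that order (R = Rz(yaw) Ry(pitch) Rx(roll)).
In Python, from plant import ctrl gives the robot as it stands. The module is installed in compiled form; this text tells all that it offers.
- The arm moves only by the tool send_rows, never from a script. Its argument "increments" is a list that holds one entry, the list of rows, each a list of 4 numbers: the shift along the world's x, y, z normalised to -1 to 1, where 1 is 0.2 m, then the turn about the world's z normalised to -1 to 1, where 1 is 1.5 rad. In form: [[[x, y, z, roll], ...]]. A call has 1 to 12 rows; each row is the pose to reach, as a shift and turn from the pose commanded when the call began; what a row does not reach only later rows make up. A row lasts 1/8 s, in which the tool goes at most 62.5 mm and 10.7 degrees, less where a joint would pass 70% of its speed; a pose out of reach is approached as far as the arm can. A call with a number of a shift or a turn outside -1 to 1 is refused whole. A call with a gripper value outside its range is refused whole. "jaw" is the opening, from 0 (shut) to 1 (fully open), set as the call begins (left out, the last holds). The fingers move at their own pace and stop on an object; the grip force is fixed at half the most. Time passes only in rows, so rows that repeat a pose let the fingers close. It gives the time, the measured TCP pose, the force, the opening and the grip force at its end, in the units of the state.
- ctrl.get_obs(): the state, without advancing time (a new reading comes with each control period).
- ctrl.snapshot(name): name is "scene" or "side" or "wrist"; returns the picture (400x640x3 uint8, red, green, blue); there is no depth.
- ctrl.calibration(name): a dict with "mtx" (3x3 intrinsics, pixels), "eye" and "attitude" of the camera in the world. Camera axes: x right, y up, looking along -z (the intrinsics and any distortion apply to the point x, -y, -z); pixel columns grow to the right and rows downward; lengths in m; the calibration is good to about 2 mm. The wrist camera is an equidistant fisheye: a pixel r from the principal point sees the ray r / f radians off the axis. A picture is of the moment at which its call begins: read the wrist's pose just before it. calibration takes no time and is no camera call; for the wrist camera it gives the pose at the moment of the call.
- ctrl.close_job(): hands the job in; it is judged then, once.
Trained networks look in the newest picture that a camera, given by its name, has taken for a name from the list of things; names that differ only in an ending like _2 or _b are one class to them, and where a whole thing is asked for, a point or a joint stands for the part that bears it (a point fixed in the world has none). Each returns a list of dicts, best first, with "conf" (0 to 1); they miss things now and then, are a little off and sometimes report something else, mostly with a low value. They report only what shows in the picture. A call takes as long as a camera call.
- ctrl.trace(thing, camera): "mask" (400x640 bool, what is visible of it) and "bbox" ([left, top, right, bottom] in pixels, round what is visible of it).
- ctrl.spot_point(thing, camera): "pixel" ([row, column] in pixels: a listed point, or the origin of a listed thing).
The state is a dict: "clock": time; "joint_pos": joint angles; "qvel": joint speeds; "tau": joint torques, N m; "tool_pos": TCP position; "orientation": TCP orientation; "force": force on the tool from outside, world axes, zero at the start; "moment": the same for the moment, N m; "opening": finger opening in m; "gripper_force": force on a finger pad.
Only numpy, scipy, OpenCV 4.12 (cv2) and the standard library are available. Lean on these libraries where they do the work, as an engineer would, in place of code of your own. Each camera call takes 0.05 s, during which the arm holds its last target. There are 200 camera calls.

## Working session

There is one attempt and no reset: what is moved stays moved. The work goes in short steps, Python scripts to look and compute and a tool call to move; the robot and the scene stay as the last step left them, time stands still between calls to the robot, and variables do not carry over. Pictures are saved under pics/ and viewed, at most 10 in all, crops included, and the job is handed in when it is done.

Besides the shell and the picture viewer there is one more tool, called after "Request:" in YAML: its name, and indented under it one key for each argument. send_rows: Moves the arm, as the interface text tells. Its arguments: {"type":"object","properties":{"increments":{"type":"array"},"jaw":{"type":"number"}},"required":["increments"]}

```bash
mkdir -p pics
cat > h.py <<'E'
from plant import ctrl
import numpy as np, cv2
from scipy.spatial.transform import Rotation as R
def ray(cam,px):
    c=ctrl.calibration(cam); K=np.array(c["mtx"]); r,cc=px
    A=np.array(c["attitude"]); 
    if A.shape!=(3,3): A=R.from_euler('xyz',A.ravel(),degrees=True).as_matrix()
    d=np.linalg.solve(K,[cc,r,1.]); d=np.array([d[0],-d[1],-1.]); return np.array(c["eye"]),A@d
def onz(cam,px,z):
    e,d=ray(cam,px); return e+d*(z-e[2])/d[2]
E
python3 - <<'E'
from h import *
for c in("scene","side"):
    im=ctrl.snapshot(c); cv2.imwrite(f"pics/{c}0.png",im[:,:,::-1]); print(c,ctrl.calibration(c))
    for n,z in(("oven",0),("hinge_top",.215),("door_corner",.215),("top_mid",.215),("mug",0),("varnish_tin",0),("line_spool",0)):
        for s in ctrl.spot_point(n,c)[:2]: print(n,round(s["conf"],2),s["pixel"],onz(c,s["pixel"],z).round(3))
print(ctrl.get_obs())
E
```

```text
scene {'mtx': array([[389.5836032 ,   0.        , 317.66796201],
       [  0.        , 389.5836032 , 198.81101994],
       [  0.        ,   0.        ,   1.        ]]), 'eye': array([0.490233  , 0.35674516, 1.20087309]), 'attitude': array([ 1.72647950e+01,  2.97345962e-02, -1.76425665e+02])}
oven 0.64 [181.6, 258.8] [ 0.71  -0.063  0.   ]
hinge_top 0.91 [210.3, 227.4] [0.744 0.097 0.215]
hinge_top 0.47 [89.6, 386.4] [ 0.331 -0.293  0.215]
door_corner 0.98 [118.2, 311.0] [ 0.544 -0.186  0.215]
top_mid 0.59 [173.8, 290.1] [ 0.589 -0.015  0.215]
mug 0.76 [386.7, 314.3] [0.489 0.536 0.   ]
varnish_tin 0.9 [71.5, 333.7] [ 0.486 -0.497  0.   ]
line_spool 0.62 [89.7, 384.6] [ 0.303 -0.434  0.   ]
side {'mtx': array([[421.53863594,   0.        , 319.97578423],
       [  0.        , 421.53863594, 198.22861528],
       [  0.        ,   0.        ,   1.        ]]), 'eye': array([0.61353844, 0.4497818 , 1.48953671]), 'attitude': array([ 1.83553846e+01, -9.74383541e-02,  1.69177208e+02])}
oven 0.8 [197.4, 271.1] [ 0.696 -0.072  0.   ]
hinge_top 0.78 [230.9, 255.4] [0.749 0.102 0.215]
door_corner 
[... 268 characters left out ...]
 [ 0.294 -0.431  0.   ]
{'clock': 0.8, 'joint_pos': array([-5.00121716e+01,  2.05431673e+01,  6.80547216e-01,  2.18768730e-03,
       -7.01353778e+01, -1.65073678e+01]), 'qvel': array([ 0.0456759 , -0.01693291,  0.02114089,  0.13326978, -0.0097311 ,
       -0.02663907]), 'tau': array([-1.41030268e-04, -5.82289410e+01,  2.93275183e+01,  7.00228214e+00,
        1.24351270e-02, -3.36453468e-05]), 'tool_pos': array([ 0.2689078 , -0.61909465,  0.22659345]), 'orientation': array([-1.79997496e+02, -1.40387667e-03, -1.56518796e+02]), 'force': array([-0.25152426,  0.52504195,  0.00280393]), 'moment': array([ 0.0356319 , -0.05597411,  0.03120624]), 'gripper_force': 0.0, 'opening': 0.08744663926067243}
```

View pics/scene0.png

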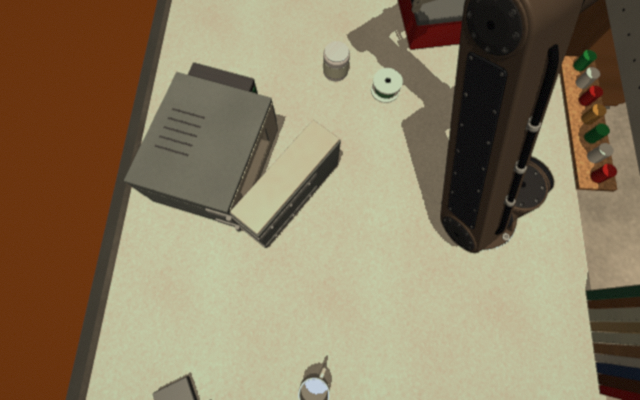

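View pics/side0.png

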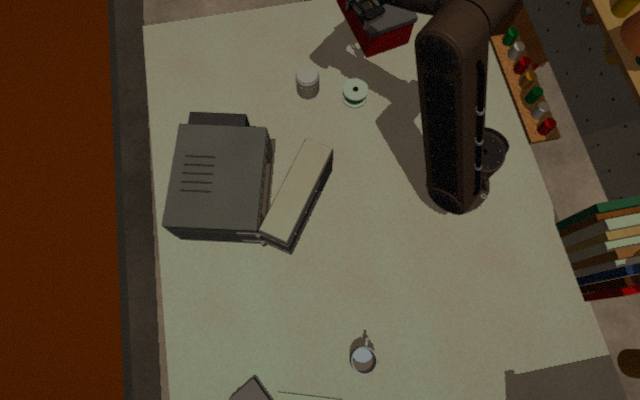

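The scene view shows the oven at left (its near top front corner at about row 100, col 270, pin at about row 210, col 228), with the door ajar to col 311, row 118. The space around the door is clear. The side view agrees. I'll rectify the top plane to get the oven's yaw.

Run:
```python
from h import *
print(ctrl.grasp_offset)
out=[]
for c in("scene","side"):
    im=cv2.imread(f"pics/{c}0.png"); k=ctrl.calibration(c);K=np.array(k["mtx"]);A=R.from_euler('xyz',k["attitude"],degrees=True).as_matrix()
    # world (x,y,.215)->pixel
    W=np.diag([1,-1,-1.])@A.T; e=np.array(k["eye"])
    H=K@np.c_[W[:,0],W[:,1],W@(np.array([0,0,.215])-e)]
    # rect px u-> y=0.25-u/660 ; v-> x=1.1-v/660 (u along -y, v down = -x)
    S=np.array([[0,-1/660,1.1],[-1/660,0,.25],[0,0,1]])
    w=cv2.warpPerspective(im,H@S,(395,500),flags=cv2.INTER_LINEAR|cv2.WARP_INVERSE_MAP)
    out.append(w)
cv2.imwrite("pics/rect.png",np.hstack(out))
```

```text
0.0188
```

View pics/rect.png

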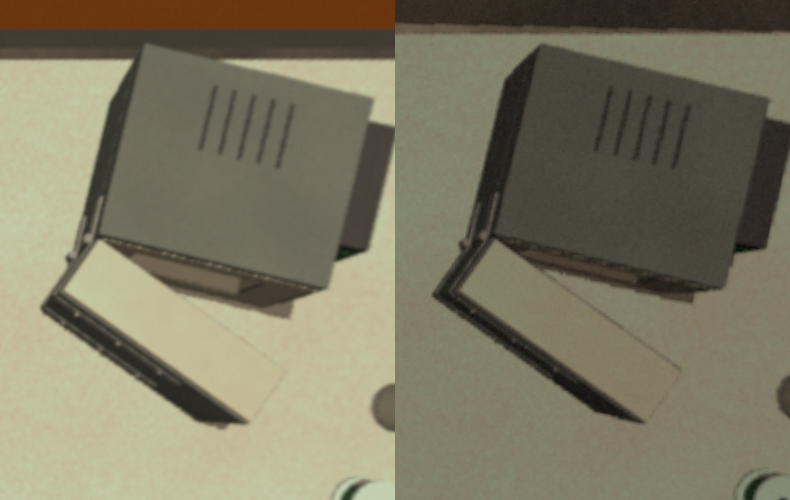

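Rectified top plane: the oven's front edge runs from (100,236) to (327,290), so yaw ≈ -13.5° and the pin is at (0.743, 0.098). The door corner is at (287,372), i.e. (0.536, -0.185), which gives a ≈ 0.39.

```bash
cat >> h.py <<'E'
P=np.array([.743,.098]); YAW=np.radians(-13.5)
def dn(a):
    M=np.array([[np.cos(YAW),-np.sin(YAW)],[np.sin(YAW),np.cos(YAW)]])
    return M@[-np.sin(a),-np.cos(a)], M@[-np.cos(a),np.sin(a)]
def pt(a,r,off):  # off: + towards outer side from inner face
    d,n=dn(a); return P+r*d+off*n
def yaw(a): # tool yaw (deg) with tool y along door
    return -13.5-np.degrees(a)-0  # ->line angle -90+yaw
def ang(u=None):
    out=[]
    for c in("scene","side"):
        ctrl.snapshot(c)
        for nm,rr,of in(("door_corner",.358,0),("top_mid",.179,.052)):
            for s in ctrl.spot_point(nm,c)[:1]:
                p=onz(c,s["pixel"],.215)[:2]-P; h=np.arctan2(p[1],p[0])
                a=(-np.pi/2+YAW-h)%(2*np.pi)-np.arctan2(of,rr)*(1 if 1 else 0)
                a=(a+np.pi)%(2*np.pi)-np.pi
                out.append((nm,round(s["conf"],2),round(float(a),3),round(float(np.hypot(*p)),3)))
    print(round(ctrl.get_obs()["clock"],2),out)
E
python3 - <<'E'
from h import *
ang(); o=ctrl.get_obs(); print(o["clock"],o["tool_pos"])
q=pt(.39,.31,-.045); print(q,q-o["tool_pos"][:2],yaw(.39))
E
```

```text
1.1 [('door_corner', 0.55, 0.389, 0.351), ('top_mid', 0.84, 0.375, 0.188), ('door_corner', 0.61, 0.398, 0.363), ('top_mid', 0.68, 0.386, 0.182)]
1.1 [ 0.26891842 -0.61909905  0.22657006]
[ 0.59794118 -0.17963814] [0.32902275 0.43946091] -35.845354010102106
```

Request:
send_rows:
  increments:
    - [[0.05, 0.05, 0.2, 0.1], [0.2, 0.25, 0.22, 0.2], [0.35, 0.45, 0.22, 0.3], [0.5, 0.6, 0.22, 0.4], [0.65, 0.8, 0.22, 0.5], [0.8, 0.95, 0.22, 0.6], [0.82, 1.0, 0.22, 0.7]]
  jaw: 0

```text
clock: 1.98
tool_pos: [0.4346, -0.4173, 0.2706]
orientation: [-180.0, 0.0, -95.9]
force: [-0.6, -0.1, 0.4]
opening: 0.0233
gripper_force: 0.0
```

Request:
send_rows:
  increments:
    - [[0.15, 0.2, 0, 0.1], [0.3, 0.4, 0, 0.2], [0.45, 0.55, 0, 0.3], [0.6, 0.75, 0, 0.4], [0.75, 0.95, 0, 0.5], [0.82, 1.0, 0, 0.6], [0.82, 1.0, 0, 0.7], [0.82, 1.0, 0, 0.7]]

```text
clock: 2.98
tool_pos: [0.5971, -0.2188, 0.2704]
orientation: [180.0, 0.0, -36.2]
force: [0.4, -0.0, -0.1]
opening: 0.0002
gripper_force: 0.0
```

Request:
send_rows:
  increments:
    - [[0, 0.1, 0, 0], [0, 0.2, -0.1, 0], [0, 0.2, -0.25, 0], [0, 0.2, -0.4, 0], [0, 0.2, -0.48, 0], [0, 0.2, -0.48, 0]]

```text
clock: 3.72
tool_pos: [0.5963, -0.1789, 0.1739]
orientation: [179.9, 0.1, -36.3]
force: [0.7, -0.6, 0.9]
opening: -0.0
gripper_force: 0.0
```

Run:
```python
from h import *
ang(); o=ctrl.get_obs(); print(o["clock"],o["tool_pos"],o["orientation"],o["force"])
im=ctrl.snapshot("scene");cv2.imwrite("pics/s1.png",im[:,:,::-1])
```

```text
4.03 [('top_mid', 0.8, 0.392, 0.194), ('top_mid', 0.78, 0.384, 0.183)]
4.025 [ 0.59745866 -0.17920168  0.17565492] [-1.79944656e+02 -8.61867214e-02 -3.62154401e+01] [ 0.264362   -0.53381108 -0.21364756]
```

View pics/s1.png

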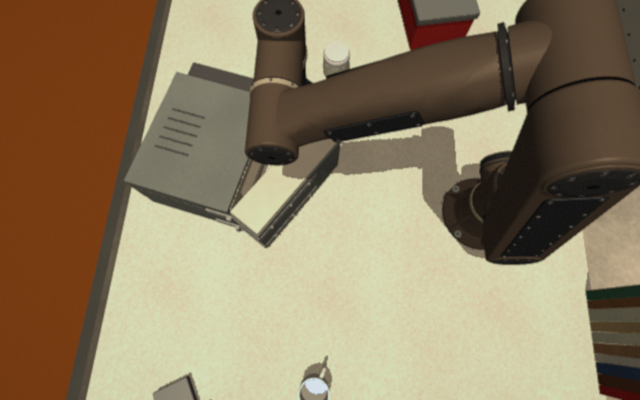

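Arm is at the door's inner side, with the mouth gap clear. Next I'll compute the push arc.

```bash
cat >> h.py <<'E'
def rows(avs,start,a_start,r=.31,off=-.012,z=0):
    for a in avs:
        p=(pt(a,r,off)-start)/.2; print([round(float(p[0]),3),round(float(p[1]),3),z,round((a_start-a)/1.5,3)],end=", ")
    e=pt(avs[-1],r,off); print("\nend",e)
    return e
E
python3 - <<'E'
from h import *
s=np.array([.5979,-.1796])
e=rows([.295,.315,.335,.35,.36,.367,.374,.381,.388,.396,.404,.412],s,.39)
e=rows([.421,.431,.442,.454,.467,.481,.496,.512,.529,.547,.566,.585],e,.412)
e=rows(list(np.linspace(.585,.585+12*.0195,13)[1:]),e,.585)
e=rows(list(np.linspace(.819,.819+8*.0195,9)[1:]),e,.819)
E
```

```text
[-0.007, 0.021, 0, 0.063], [-0.034, 0.036, 0, 0.05], [-0.061, 0.051, 0, 0.037], [-0.081, 0.063, 0, 0.027], [-0.094, 0.071, 0, 0.02], [-0.104, 0.077, 0, 0.015], [-0.113, 0.083, 0, 0.011], [-0.122, 0.089, 0, 0.006], [-0.131, 0.095, 0, 0.001], [-0.141, 0.102, 0, -0.004], [-0.152, 0.109, 0, -0.009], [-0.162, 0.116, 0, -0.015], 
end [ 0.5655505  -0.15647136]
[-0.011, 0.008, 0, -0.006], [-0.024, 0.017, 0, -0.013], [-0.038, 0.027, 0, -0.02], [-0.053, 0.038, 0, -0.028], [-0.069, 0.051, 0, -0.037], [-0.086, 0.064, 0, -0.046], [-0.104, 0.079, 0, -0.056], [-0.123, 0.095, 0, -0.067], [-0.142, 0.112, 0, -0.078], [-0.163, 0.131, 0, -0.09], [-0.185, 0.151, 0, -0.103], [-0.206, 0.172, 0, -0.115], 
end [ 0.52439505 -0.12212695]
[-0.021, 0.022, 0, np.float64(-0.013)], [-0.042, 0.043, 0, np.float64(-0.026)], [-0.062, 0.066, 0, np.float64(-0.039)], [-0.082, 0.089, 0, np.float64(-0.052)], [-0.102, 0.112, 0, np.float64(-0.065)], [-0.121, 0.135, 0, np.float64(-0.078)], [-0.14, 0.159, 0, np.float64(-0.091)], [-0.158, 0.183, 0, np.float64(-0.104)], [-0.175, 0.208, 0, np.float64(-0.117)], [-0.193, 0.233, 0, np.float64(-0.13)], [-0.209, 0.258, 0, np.float64(-0.143)], [-0.225, 0.283, 0, np.float64(-0.156)], 
end [ 0.47931184 -0.06543976]
[-0.016, 0.026, 0, np.float64(-0.013)], [-0.031, 0.052, 0, np.float64(-0.026)], [-0.046, 0.078, 0, np.float64(-0.039)], [-0.06, 0.105, 0, np.float64(-0.052)], [-0.073, 0.132, 0, np.float64(-0.065)], [-0.086, 0.159, 0, np.float64(-0.078)], [-0.099, 0.187, 0, np.float64(-0.091)], [-0.111, 0.215, 0, np.float64(-0.104)], 
end [ 0.45712058 -0.02248634]
```

Request:
send_rows:
  increments:
    - [[-0.007, 0.021, 0, 0], [-0.034, 0.036, 0, 0], [-0.061, 0.051, 0, 0], [-0.081, 0.063, 0, 0], [-0.094, 0.071, 0, 0], [-0.104, 0.077, 0, 0], [-0.113, 0.083, 0, 0], [-0.122, 0.089, 0, 0], [-0.131, 0.095, 0, 0], [-0.141, 0.102, 0, -0.004], [-0.152, 0.109, 0, -0.009], [-0.162, 0.116, 0, -0.015]]

```text
clock: 5.58
tool_pos: [0.5643, -0.1558, 0.1746]
orientation: [-180.0, 0.0, -37.5]
force: [-0.4, -0.1, 0.3]
opening: 0.0004
gripper_force: 0.0
```

Run:
```python
from h import *
o=ctrl.get_obs(); print(o["clock"],o["tool_pos"],o["orientation"],o["force"]); ang()
```

```text
5.575 [ 0.56433268 -0.15577962  0.17459013] [-1.79999578e+02  8.60576728e-04 -3.75239939e+01] [-0.39060436 -0.06949608  0.31343659]
5.88 [('top_mid', 0.57, 0.458, 0.188), ('top_mid', 0.97, 0.393, 0.183)]
```

Request:
send_rows:
  increments:
    - [[-0.011, 0.008, 0, -0.006], [-0.024, 0.017, 0, -0.013], [-0.038, 0.027, 0, -0.02], [-0.053, 0.038, 0, -0.028], [-0.069, 0.051, 0, -0.037], [-0.086, 0.064, 0, -0.046], [-0.104, 0.079, 0, -0.056], [-0.123, 0.095, 0, -0.067], [-0.142, 0.112, 0, -0.078], [-0.163, 0.131, 0, -0.09], [-0.185, 0.151, 0, -0.103], [-0.206, 0.172, 0, -0.115]]

```text
clock: 7.38
tool_pos: [0.523, -0.1212, 0.1746]
orientation: [-180.0, 0.0, -47.4]
force: [-0.7, 0.1, -0.4]
opening: 0.0005
gripper_force: 0.0
```

Request:
send_rows:
  increments:
    - [[-0.021, 0.022, 0, -0.013], [-0.042, 0.043, 0, -0.026], [-0.062, 0.066, 0, -0.039], [-0.082, 0.089, 0, -0.052], [-0.102, 0.112, 0, -0.065], [-0.121, 0.135, 0, -0.078], [-0.14, 0.159, 0, -0.091], [-0.158, 0.183, 0, -0.104], [-0.175, 0.208, 0, -0.117], [-0.193, 0.233, 0, -0.13], [-0.209, 0.258, 0, -0.143], [-0.225, 0.283, 0, -0.156]]

```text
clock: 8.88
tool_pos: [0.4781, -0.0645, 0.1746]
orientation: [-180.0, 0.0, -60.9]
force: [-0.5, -0.1, -0.9]
opening: 0.0005
gripper_force: 0.0
```

Run:
```python
from h import *
o=ctrl.get_obs(); print(o["clock"],o["tool_pos"],o["orientation"],o["force"]); ang()
im=ctrl.snapshot("side");cv2.imwrite("pics/s2.png",im[:,:,::-1])
```

```text
8.875 [ 0.4781038  -0.06453577  0.17456365] [-1.79999221e+02  6.10419209e-04 -6.08513626e+01] [-0.48517617 -0.08252234 -0.86341165]
9.18 [('door_corner', 0.75, 0.373, 0.115), ('door_corner', 0.64, 0.856, 0.366), ('top_mid', 0.56, 0.837, 0.177)]
```

View pics/s2.png

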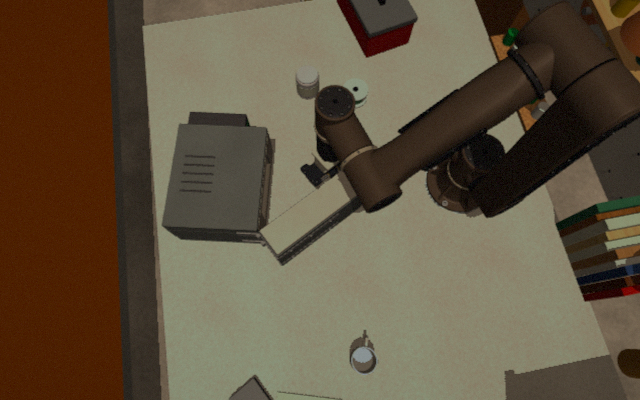

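Side view: the door (free corner near row 190, col 355) has left the finger and coasts at about 0.15 rad/s, a ≈ 0.87. Now I'll hop over to its outer side.

Run:
```python
from h import *
e=pt(.819,.31,-.012); t=pt(1.45,.30,.116); print(e,t,(t-e)/.2,(.819-1.45)/1.5)
```

```text
[ 0.47931184 -0.06543976] [0.45826571 0.24760744] [-0.10523063  1.56523599] -0.4206666666666667
```

Request:
send_rows:
  increments:
    - [[0, 0, 0.2, 0], [0, 0, 0.42, -0.02], [0, 0.1, 0.475, -0.05], [-0.02, 0.3, 0.475, -0.1], [-0.03, 0.55, 0.475, -0.15], [-0.05, 0.8, 0.475, -0.2], [-0.07, 1.0, 0.475, -0.25], [-0.07, 1.0, 0.475, -0.28]]

```text
clock: 10.22
tool_pos: [0.4642, 0.1373, 0.2694]
orientation: [180.0, 0.0, -84.8]
force: [0.0, -0.1, -0.3]
opening: 0.0003
gripper_force: 0.0
```

Request:
send_rows:
  increments:
    - [[-0.01, 0.2, 0, -0.05], [-0.02, 0.4, 0, -0.1], [-0.035, 0.565, -0.05, -0.14], [-0.035, 0.565, -0.2, -0.14], [-0.035, 0.565, -0.35, -0.14], [-0.035, 0.565, -0.45, -0.14], [-0.035, 0.565, -0.475, -0.14]]

```text
clock: 11.1
tool_pos: [0.4569, 0.2475, 0.1733]
orientation: [179.9, -0.1, -96.9]
force: [-0.4, 0.1, 1.8]
opening: 0.0004
gripper_force: 0.0
```

Run:
```python
from h import *
ang(); o=ctrl.get_obs(); print(o["clock"],o["tool_pos"],o["orientation"],o["force"])
```

```text
11.4 [('top_mid', 0.92, 1.118, 0.186), ('door_corner', 0.76, 1.183, 0.358), ('top_mid', 0.56, 1.13, 0.193)]
11.4 [0.4577788  0.24847435 0.17554663] [-1.79938728e+02  7.50883318e-02 -9.68748105e+01] [ 0.28716509 -0.38501623  0.0283092 ]
```

Run:
```python
from h import *
k=dict(r=.30,off=.116)
e=pt(1.45,.30,.116)
for L in ([1.38,1.31,1.285,1.285,1.29,1.298,1.307,1.317,1.327,1.337,1.347,1.357],[1.367,1.377,1.387,1.397,1.407,1.417,1.427,1.437,1.4465,1.4555,1.464,1.472],[1.48,1.4875,1.4945,1.501,1.507,1.5125,1.5175,1.522,1.526,1.529,1.531,1.532]):
    e=rows(L,e,1.45,**k)
```

```text
[-0.049, -0.101, 0, 0.047], [-0.09, -0.206, 0, 0.093], [-0.104, -0.244, 0, 0.11], [-0.104, -0.244, 0, 0.11], [-0.101, -0.236, 0, 0.107], [-0.097, -0.224, 0, 0.101], [-0.092, -0.211, 0, 0.095], [-0.087, -0.195, 0, 0.089], [-0.081, -0.18, 0, 0.082], [-0.075, -0.165, 0, 0.075], [-0.069, -0.15, 0, 0.069], [-0.063, -0.135, 0, 0.062], 
end [0.44560272 0.2205188 ]
[0.006, 0.015, 0, 0.055], [0.013, 0.03, 0, 0.049], [0.019, 0.044, 0, 0.042], [0.026, 0.059, 0, 0.035], [0.032, 0.074, 0, 0.029], [0.039, 0.088, 0, 0.022], [0.046, 0.103, 0, 0.015], [0.054, 0.117, 0, 0.009], [0.061, 0.13, 0, 0.002], [0.067, 0.143, 0, -0.004], [0.074, 0.155, 0, -0.009], [0.08, 0.167, 0, -0.015], 
end [0.46162571 0.25383489]
[0.006, 0.011, 0, -0.02], [0.012, 0.022, 0, -0.025], [0.018, 0.031, 0, -0.03], [0.023, 0.04, 0, -0.034], [0.028, 0.049, 0, -0.038], [0.033, 0.056, 0, -0.042], [0.037, 0.063, 0, -0.045], [0.041, 0.069, 0, -0.048], [0.044, 0.075, 0, -0.051], [0.047, 0.079, 0, -0.053], [0.048, 0.082, 0, -0.054], [0.049, 0.083, 0, -0.055], 
end [0.47147652 0.2704268 ]
```

Request:
send_rows:
  increments:
    - [[-0.049, -0.101, 0, 0], [-0.09, -0.206, 0, 0], [-0.104, -0.244, 0, 0], [-0.104, -0.244, 0, 0], [-0.101, -0.236, 0, 0], [-0.097, -0.224, 0, 0], [-0.092, -0.211, 0, 0], [-0.087, -0.195, 0, 0], [-0.081, -0.18, 0, 0], [-0.075, -0.165, 0, 0], [-0.069, -0.15, 0, 0], [-0.063, -0.135, 0, 0]]

```text
clock: 12.9
tool_pos: [0.4448, 0.2213, 0.1746]
orientation: [-180.0, 0.0, -96.9]
force: [-0.0, -0.8, 0.8]
opening: 0.0006
gripper_force: 0.0
```

Request:
send_rows:
  increments:
    - [[0.006, 0.015, 0, 0], [0.013, 0.03, 0, 0], [0.019, 0.044, 0, 0], [0.026, 0.059, 0, 0], [0.032, 0.074, 0, 0], [0.039, 0.088, 0, 0], [0.046, 0.103, 0, 0], [0.054, 0.117, 0, 0], [0.061, 0.13, 0, 0], [0.067, 0.143, 0, 0], [0.074, 0.155, 0, 0], [0.08, 0.167, 0, 0]]

```text
clock: 14.4
tool_pos: [0.4608, 0.2546, 0.1746]
orientation: [180.0, -0.0, -96.9]
force: [0.2, -0.3, 0.0]
opening: 0.0008
gripper_force: 0.0
```

Request:
send_rows:
  increments:
    - [[0.006, 0.011, 0, 0], [0.012, 0.022, 0, 0], [0.018, 0.031, 0, 0], [0.023, 0.04, 0, 0], [0.028, 0.049, 0, 0], [0.033, 0.056, 0, 0], [0.037, 0.063, 0, 0], [0.041, 0.069, 0, 0], [0.044, 0.075, 0, 0], [0.047, 0.079, 0, 0], [0.048, 0.082, 0, 0], [0.049, 0.083, 0, 0]]

```text
clock: 15.9
tool_pos: [0.4705, 0.2711, 0.1746]
orientation: [180.0, -0.0, -96.9]
force: [0.5, -0.1, 0.5]
opening: 0.0003
gripper_force: 0.0
```

Run:
```python
from h import *
o=ctrl.get_obs(); print(o["clock"],o["tool_pos"],o["orientation"],o["force"])
ang(); ang()
im=ctrl.snapshot("side");cv2.imwrite("pics/s3.png",im[:,:,::-1])
```

```text
15.9 [0.47050709 0.27111121 0.17455074] [ 1.79998425e+02 -1.80817387e-03 -9.68736878e+01] [ 0.49922014 -0.08534549  0.52982777]
16.2 [('top_mid', 0.64, 1.479, 0.188), ('top_mid', 0.64, 1.475, 0.19)]
16.5 [('top_mid', 0.86, 1.521, 0.189), ('door_corner', 0.45, 0.253, 0.109), ('top_mid', 0.64, 1.535, 0.189)]
```

View pics/s3.png

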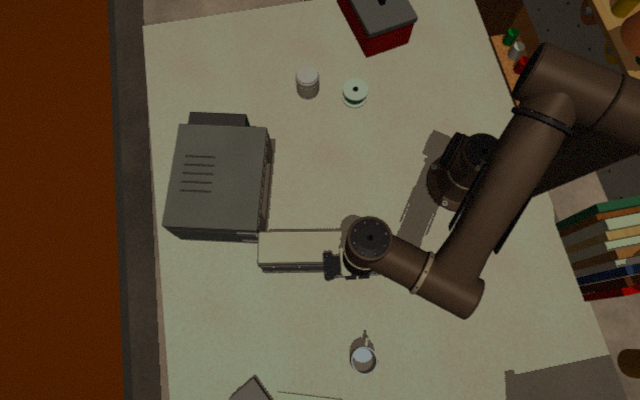

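The side view shows the door nearly square (rows 231–270, cols 258–345), with the finger on its outer side. I'll hold briefly, then measure the drift.

Request:
send_rows:
  increments:
    - [[0, 0, 0, 0], [0, 0, 0, 0], [0, 0, 0, 0], [0, 0, 0, 0], [0, 0, 0, 0], [0, 0, 0, 0]]

```text
clock: 17.3
tool_pos: [0.4705, 0.271, 0.1745]
orientation: [180.0, -0.0, -96.9]
force: [-0.6, 0.8, 0.0]
opening: 0.0002
gripper_force: 0.0
```

Run:
```python
from h import *
for i in range(4): ang()
print(ctrl.get_obs()["force"])
```

```text
17.6 [('top_mid', 0.56, 1.522, 0.19), ('top_mid', 0.68, 1.498, 0.189)]
17.9 [('top_mid', 0.96, 1.512, 0.186), ('top_mid', 0.62, 1.518, 0.191)]
18.2 [('top_mid', 0.62, 1.528, 0.188), ('top_mid', 0.93, 1.503, 0.18)]
18.5 [('top_mid', 0.67, 1.495, 0.191), ('door_corner', 0.74, 0.533, 0.567), ('top_mid', 0.82, 1.497, 0.187)]
[0.0232834  0.17126779 0.29435423]
```

Request:
send_rows:
  increments:
    - [[0.02, 0.08, 0, 0], [0.05, 0.2, 0, 0], [0.08, 0.3, 0.1, 0], [0.08, 0.35, 0.3, 0], [0.08, 0.35, 0.5, 0], [0, 0.6, 0.5, 0], [-0.1, 0.8, 0.5, 0], [-0.2, 1.0, 0.5, 0]]

```text
clock: 19.5
tool_pos: [0.4299, 0.4732, 0.2745]
orientation: [-180.0, 0.0, -96.9]
force: [-0.3, -0.8, -0.2]
opening: 0.0
gripper_force: 0.0
```

Run:
```python
from h import *
out=[]
for c in("scene","side"):
    im=ctrl.snapshot(c)[:,:,::-1]; k=ctrl.calibration(c);K=np.array(k["mtx"]);A=R.from_euler('xyz',k["attitude"],degrees=True).as_matrix()
    W=np.diag([1,-1,-1.])@A.T; e=np.array(k["eye"])
    H=K@np.c_[W[:,0],W[:,1],W@(np.array([0,0,.215])-e)]
    S=np.array([[0,-1/800,.95],[-1/800,0,.4],[0,0,1]])
    out.append(cv2.warpPerspective(im,H@S,(395,520),flags=cv2.INTER_LINEAR|cv2.WARP_INVERSE_MAP))
cv2.imwrite("pics/rect2.png",np.hstack(out))
ang();ang();ang();print(ctrl.get_obs()["tool_pos"])
```

```text
19.9 [('door_corner', 0.85, 1.513, 0.356), ('top_mid', 0.58, 1.461, 0.19), ('door_corner', 0.57, 1.499, 0.365), ('top_mid', 0.73, 1.507, 0.197)]
20.2 [('door_corner', 0.85, 1.503, 0.358), ('top_mid', 0.71, 1.503, 0.186), ('door_corner', 0.96, 1.488, 0.361), ('top_mid', 0.88, 1.49, 0.191)]
20.5 [('door_corner', 0.74, 1.501, 0.36), ('top_mid', 0.74, 1.529, 0.188), ('door_corner', 0.83, 1.496, 0.368), ('top_mid', 0.93, 1.501, 0.189)]
[0.43050572 0.47108842 0.27456143]
```

View pics/rect2.png

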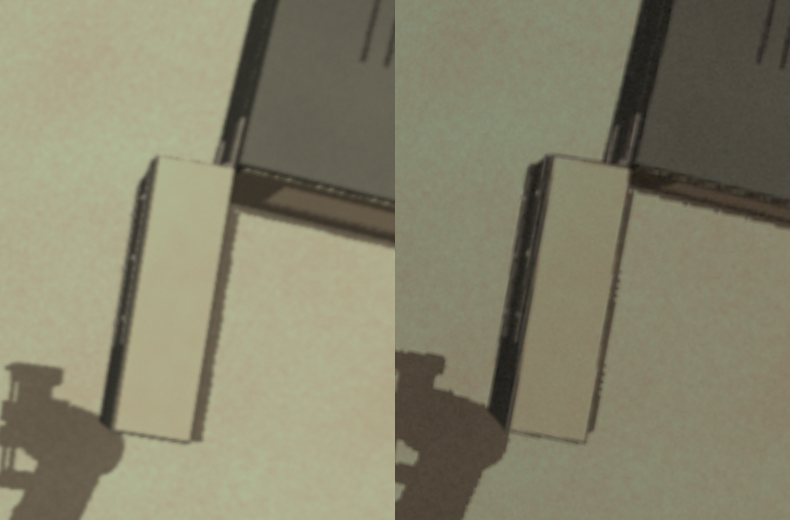

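Rectified view: the door's long edges run (235,168)→(191,442) and (157,157)→(113,430), which is about 9.2° against the oven's roughly 13.5°. That puts a at about 1.495, close to the band's edge. I'll refine both with line fits, which costs no robot time.

Run:
```python
from h import *
lsd=cv2.createLineSegmentDetector()
def go(im,u0,x0,w,h,sc,tag):
    k=ctrl.calibration(c);K=np.array(k["mtx"]);A=R.from_euler('xyz',k["attitude"],degrees=True).as_matrix()
    W=np.diag([1,-1,-1.])@A.T; e=np.array(k["eye"])
    H=K@np.c_[W[:,0],W[:,1],W@(np.array([0,0,.215])-e)]
    S=np.array([[0,-1/sc,x0],[-1/sc,0,u0],[0,0,1]])
    g=cv2.cvtColor(cv2.warpPerspective(im,H@S,(w,h),flags=cv2.INTER_LINEAR|cv2.WARP_INVERSE_MAP),cv2.COLOR_BGR2GRAY)
    L=lsd.detect(g)[0][:,0]
    for x1,y1,x2,y2 in L:
        l=np.hypot(x2-x1,y2-y1)/sc
        if l>.15:
            a=np.degrees(np.arctan2(y2-y1,x2-x1))%90; a=a if a<45 else a-90
            print(tag,c,"len %.3f ang %.2f"%(l,a),"y %.3f x %.3f -> y %.3f x %.3f"%(u0-x1/sc,x0-y1/sc,u0-x2/sc,x0-y2/sc))
for c in("scene","side"): go(cv2.imread(f"pics/{c}0.png"),.25,1.1,400,500,700,"oven")
r=cv2.imread("pics/rect2.png")
for i,c in enumerate(("scene","side")):
    g=cv2.cvtColor(r[:,395*i:395*(i+1)],cv2.COLOR_BGR2GRAY)
    for x1,y1,x2,y2 in lsd.detect(np.ascontiguousarray(g))[0][:,0]:
        l=np.hypot(x2-x1,y2-y1)/800
        if l>.1:
            a=np.degrees(np.arctan2(y2-y1,x2-x1))%90; a=a if a<45 else a-90
            print("now",c,"len %.3f ang %.2f"%(l,a),np.round([x1,y1,x2,y2]))
```

```text
oven scene len 0.295 ang 34.94 y -0.054 x 0.458 -> y 0.188 x 0.627
oven scene len 0.200 ang -0.15 y 0.049 x 1.011 -> y 0.249 x 1.010
oven scene len 0.234 ang 0.13 y -0.319 x 1.011 -> y -0.085 x 1.011
oven scene len 0.349 ang 35.39 y 0.158 x 0.662 -> y -0.126 x 0.460
oven scene len 0.180 ang 14.47 y -0.189 x 0.617 -> y -0.015 x 0.662
oven scene len 0.237 ang 13.38 y -0.085 x 1.007 -> y -0.316 x 0.952
oven scene len 0.350 ang 13.56 y 0.102 x 0.748 -> y -0.238 x 0.666
oven scene len 0.290 ang 13.43 y 0.033 x 1.033 -> y 0.100 x 0.751
oven scene len 0.160 ang 13.64 y -0.112 x 0.679 -> y 0.044 x 0.717
oven scene len 0.175 ang 13.64 y -0.265 x 0.743 -> y -0.306 x 0.913
oven side len 0.157 ang 35.63 y -0.044 x 0.483 -> y 0.083 x 0.574
oven side len 0.255 ang 14.00 y 0.144 x 0.739 -> y 0.083 x 0.986
oven side len 0.227 ang 0.56 y -0.319 x 1.051 -> y -0.092 x 1.053
oven side len 0.347 ang 35.45 y 0.155 x 0.662 -> y -0.127 x 0.460
oven side len 0.165 ang 14.02 y -0.115 x 0.660 -> y 0.045 x 0.700
oven side len 0.268 ang -0.10 y -0.019 x 1.049 -> y 0.249 x 1.049
oven side len 0.353 ang 13.59 y 0.
[... 315 characters left out ...]
 0.210 ang 13.72 [394. 247. 231. 207.]
now scene len 0.287 ang 9.30 [238. 213. 201. 440.]
now scene len 0.194 ang 13.51 [242. 162. 393. 199.]
now scene len 0.207 ang 13.34 [278.  -0. 240. 161.]
now scene len 0.139 ang 13.72 [393. 213. 285. 186.]
now side len 0.207 ang 13.95 [207. 161. 247.  -0.]
now side len 0.212 ang 9.25 [106. 334. 133. 166.]
now side len 0.111 ang 9.82 [217. 272. 232. 184.]
now side len 0.373 ang 9.45 [159. 157. 110. 452.]
now side len 0.210 ang 9.41 [190. 438. 217. 272.]
now side len 0.108 ang 10.41 [238. 192. 223. 277.]
now side len 0.115 ang 10.32 [224. 280. 208. 371.]
now side len 0.205 ang 13.94 [394. 228. 234. 188.]
now side len 0.206 ang 13.47 [279.   0. 240. 161.]
```

Line fits give oven 13.5° and door 9.45°, so a = 1.500 ± 0.004, which is in the band. I'll wait and check for drift.

Request:
send_rows:
  increments:
    - [[0, 0, 0, 0], [0, 0, 0, 0], [0, 0, 0, 0], [0, 0, 0, 0], [0, 0, 0, 0], [0, 0, 0, 0], [0, 0, 0, 0], [0, 0, 0, 0], [0, 0, 0, 0], [0, 0, 0, 0], [0, 0, 0, 0], [0, 0, 0, 0]]

```text
clock: 22.0
tool_pos: [0.4305, 0.4711, 0.2745]
orientation: [180.0, -0.0, -96.9]
force: [-0.6, 0.0, 0.2]
opening: 0.0002
gripper_force: 0.0
```

```bash
cat > m.py <<'E'
from h import *
lsd=cv2.createLineSegmentDetector(); v=[]
for c in("scene","side"):
    im=ctrl.snapshot(c)[:,:,::-1]; k=ctrl.calibration(c);K=np.array(k["mtx"]);A=R.from_euler('xyz',k["attitude"],degrees=True).as_matrix()
    W=np.diag([1,-1,-1.])@A.T; e=np.array(k["eye"])
    H=K@np.c_[W[:,0],W[:,1],W@(np.array([0,0,.215])-e)]
    S=np.array([[0,-1/800,.95],[-1/800,0,.4],[0,0,1]])
    g=cv2.cvtColor(cv2.warpPerspective(im,H@S,(395,520),flags=cv2.INTER_LINEAR|cv2.WARP_INVERSE_MAP),cv2.COLOR_BGR2GRAY)
    for x1,y1,x2,y2 in lsd.detect(g)[0][:,0]:
        l=np.hypot(x2-x1,y2-y1)/800; a=np.degrees(np.arctan2(y1-y2,x1-x2))%180
        if l>.18 and 95<a<120 or l>.18 and 60<a<115 and max(y1,y2)>300: v.append((round(l,2),round(a-90,2),*np.round([x1,y1,x2,y2])))
for q in v: print(*q)
print(ctrl.get_obs()["clock"])
E
python3 m.py
```

```text
0.3 9.05 100.0 420.0 138.0 180.0
0.21 13.89 213.0 164.0 254.0 -0.0
0.41 9.17 190.0 439.0 242.0 119.0
0.35 9.28 158.0 157.0 114.0 430.0
0.29 8.92 238.0 213.0 203.0 440.0
0.2 13.31 278.0 -0.0 240.0 160.0
0.21 13.96 206.0 162.0 247.0 -0.0
0.21 8.91 107.0 335.0 133.0 166.0
0.35 9.19 159.0 157.0 115.0 430.0
0.31 8.95 191.0 439.0 230.0 192.0
0.2 13.46 279.0 0.0 241.0 160.0
22.1
```

Request:
send_rows:
  increments:
    - [[0, 0, 0, 0], [0, 0, 0, 0], [0, 0, 0, 0], [0, 0, 0, 0], [0, 0, 0, 0], [0, 0, 0, 0], [0, 0, 0, 0], [0, 0, 0, 0], [0, 0, 0, 0], [0, 0, 0, 0], [0, 0, 0, 0], [0, 0, 0, 0]]

```text
clock: 23.6
tool_pos: [0.4305, 0.4711, 0.2746]
orientation: [-180.0, -0.0, -96.9]
force: [0.5, -0.1, -0.2]
opening: 0.0011
gripper_force: 0.0
```

```bash
python3 m.py
```

```text
0.3 9.05 100.0 420.0 138.0 181.0
0.21 13.9 213.0 164.0 254.0 -0.0
0.41 9.17 190.0 439.0 242.0 119.0
0.35 9.28 158.0 157.0 114.0 430.0
0.29 8.93 238.0 213.0 203.0 440.0
0.2 13.31 278.0 -0.0 240.0 160.0
0.31 9.22 94.0 410.0 134.0 165.0
0.21 13.93 206.0 162.0 247.0 -0.0
0.34 9.21 159.0 157.0 115.0 429.0
0.2 13.5 279.0 0.0 241.0 160.0
23.7
```

The readings are identical, so the door has stopped at a ≈ 1.496, about 0.025 inside the limit. Now I'll let the standing time elapse.

Request:
send_rows:
  increments:
    - [[0, 0, 0, 0], [0, 0, 0, 0], [0, 0, 0, 0], [0, 0, 0, 0], [0, 0, 0, 0], [0, 0, 0, 0], [0, 0, 0, 0], [0, 0, 0, 0], [0, 0, 0, 0], [0, 0, 0, 0], [0, 0, 0, 0], [0, 0, 0, 0]]

```text
clock: 25.2
tool_pos: [0.4305, 0.4711, 0.2746]
orientation: [-180.0, -0.0, -96.9]
force: [-0.7, 0.5, 0.1]
opening: 0.0004
gripper_force: 0.0
```

Request:
send_rows:
  increments:
    - [[0, 0, 0, 0], [0, 0, 0, 0], [0, 0, 0, 0], [0, 0, 0, 0], [0, 0, 0, 0], [0, 0, 0, 0], [0, 0, 0, 0], [0, 0, 0, 0], [0, 0, 0, 0], [0, 0, 0, 0], [0, 0, 0, 0], [0, 0, 0, 0]]

```text
clock: 26.7
tool_pos: [0.4305, 0.4711, 0.2746]
orientation: [180.0, -0.0, -96.9]
force: [-0.1, 0.2, -0.1]
opening: 0.0002
gripper_force: 0.0
```

Request:
send_rows:
  increments:
    - [[0, 0, 0, 0], [0, 0, 0, 0], [0, 0, 0, 0], [0, 0, 0, 0], [0, 0, 0, 0], [0, 0, 0, 0], [0, 0, 0, 0], [0, 0, 0, 0], [0, 0, 0, 0], [0, 0, 0, 0], [0, 0, 0, 0], [0, 0, 0, 0]]

```text
clock: 28.2
tool_pos: [0.4305, 0.4711, 0.2746]
orientation: [-180.0, -0.0, -96.9]
force: [-1.1, -0.3, 0.7]
opening: 0.0002
gripper_force: 0.0
```

Request:
send_rows:
  increments:
    - [[0, 0, 0, 0], [0, 0, 0, 0], [0, 0, 0, 0], [0, 0, 0, 0], [0, 0, 0, 0], [0, 0, 0, 0], [0, 0, 0, 0], [0, 0, 0, 0], [0, 0, 0, 0], [0, 0, 0, 0], [0, 0, 0, 0], [0, 0, 0, 0]]

```text
clock: 29.7
tool_pos: [0.4305, 0.4711, 0.2746]
orientation: [180.0, -0.0, -96.9]
force: [-0.6, -0.3, -0.5]
opening: 0.0009
gripper_force: 0.0
```

```bash
python3 m.py | head -3; python3 -c "
from plant import ctrl
print(ctrl.close_job())"
```

```text
0.3 9.05 100.0 420.0 138.0 181.0
0.21 13.89 213.0 164.0 254.0 -0.0
0.41 9.17 190.0 439.0 242.0 119.0
the job is handed in; nothing more can be done
None
```

Job handed in at about 30 s: the door stands untouched and at rest at about 1.50 rad by camera line fits (allowed 1.471 to 1.671, so about 0.025 rad inside the lower limit), still for at least 7 s; no verdict was returned.

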